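# Trip and re-clamp the cam press

## Robot

A 7-joint arm with a two-finger parallel gripper is mounted at the origin on the work surface. World frame = base frame: x ahead of the robot, y to its left, z up, the work surface at z = 0. Lengths are in m, angles in rad, forces in N, time in s.
With the tool pointing down it reaches from about 0.35 to 0.9 m from the base axis. Payload 8.1 kg.
Tool frame: the origin (TCP) lies between the finger pads; the fingertips stand 8 mm ahead of it and the grasp point (between the pads) lies 11 mm behind it (arm.tcp_to_tips is the distance from the TCP to the fingertips, in m); z points along the fingers, x is the direction in which the jaws open and shut, and the axes are right-handed (so a half turn about z gives the same grasp; the last joint's range is limited). The gripper opens to 92 mm and grips with 3 to 60 N. Pads are 19 mm wide; open, the fingers measure 130 mm over their backs; the gripper's body (75 mm by 190 mm) begins 47 mm behind the grasp point.
Start: joints at [1.203, 0.434, 0.025, 1.573, -0.012, 1.134, -0.075], TCP at [0.164, -0.603, 0.199] pointing down, gripper open.
Joint ranges: [-2.62, 2.62], [-0.44, 2.09], [-1.27, 1.32], [0.08, 2.57], [-1.32, 4.46], [0.12, 2], [-2.74, 2.74]. Speed limits (rad/s): [2.22, 2.22, 3.01, 3.01, 3.14, 3.14, 3.14].

## Interface

Orientations are given as a rotation vector (axis times angle).
In Python, from cell import arm, eyes gives the robot as it stands.
- The arm moves only by the tool play_rows, never from a script. Its argument "rows" is a list of rows, each a list of 3 entries, a list of its own where there are three numbers: the shift along the tool's x, y, z each as a share of 50 cm, from -1 to 1, then the turn, a rotation vector about the tool's x, y, z each as a share of 60 degrees, from -1 to 1, then the opening, from -1 (shut) to 1 (fully open), so that 0 is half open. In form: [[[dx, dy, dz], [ax, ay, az], grip], ...]. A call has 1 to 10 rows; each row is the pose to reach, as a shift and turn from the pose commanded when the call began, along the tool's axes at that moment; what a row does not reach only later rows make up. A row lasts 1/10 s, in which the tool goes at most 50 mm and 8.59 degrees, less where a joint would pass 70% of its speed; a pose out of reach is approached as far as the arm can. A call with a number of a shift or a turn outside -1 to 1 is refused whole. A call with a gripper value outside its range is refused whole. The fingers move at their own pace and stop on an object; "newtons" is the grip in N (left out, the last holds). Time passes only in rows, so rows that repeat a pose let the fingers close. It gives the time, the measured TCP pose, the force and the opening at its end, in the units of the state.
- arm.observe(): the state, without advancing time (a new reading comes with each control period).
- eyes.get_image(name): name is "side" or "top"; returns (picture, depth): 420x560x3 uint8, red, green, blue; 420x560 float32, m along the optical axis (not along the pixel's ray), 0 where there is no reading.
- eyes.get_calibration(name): a dict with "intrinsics" (3x3 intrinsics, pixels), "R" (3x3) and "t" (3): a world point X has camera coordinates R X + t. Camera axes: x right, y down, z forward; pixel columns grow to the right and rows downward; lengths in m; the calibration is good to about 2 mm. A picture is of the moment at which its call begins. get_calibration takes no time and is no camera call.
- arm.sign_off(): hands the job in, once; it reports no verdict.
The state is a dict: "clock": time; "joints": joint angles; "dq": joint speeds; "joint_efforts": joint torques, N m; "position": TCP position; "ee_rot": TCP orientation; "force": force on the tool from outside, world axes, zero at the start; "ft_torque": the same for the moment, N m; "width": opening from 0.0 (shut) to 1.0 (fully open).
Only numpy, scipy, OpenCV 4.12 (cv2) and the standard library are available. Lean on these libraries where they do the work, as an engineer would, in place of code of your own. Each camera call takes 0.05 s, during which the arm holds its last target.

## Task

Two blocks have just been glued and lie in the cam press. Check its release first: press the release button all the way down so that the latched lever drops, and let the button come up. Then take the lever by its wooden handle, lift it until it stands straight up, where the cam raises the platen highest, and finish while still holding it there by the handle, without letting go; leave the other things on the bench where they are.

Things in the scene. Friction and masses are not known exactly. Their poses are not given: they have to be found in the camera images.
- press: Cam press, fixed on the bench: plywood base 190 x 235 x 15 mm, two grey cheek plates, a grey C-shaped frame 222 mm high whose jaw overhangs the platen. Origin on the bench below the cam; x points from front to column (roughly away from the robot), y to its lever side, z up. Cheeks and frame stay within |y| 30 mm and x -28 to 77 mm.
- shaft (a point): Middle of the level shaft about which the cam lever turns, 85 mm above the bench, straight above the press's origin; the shaft runs along press y. Its frame is that of the press. The lever's arm is a steel bar at press y 44 mm, 10 mm wide in y and 18 mm deep; from the shaft's axis to the handle's axis it is 120 mm.
- lever (a joint): Lever angle (rad). 0: dropped, arm level to the front (press -x), on its stop. Grows as it is lifted; 1.571: straight up, highest lift. Starts latched at about 2.13, leaning back past the top. After the release, lifting it too far meets the catch at about 1.9. Spring and weight always pull it to 0, with 3 to 6 N at the handle: it does not stay up by itself.
- handle: Round dark wooden handle at the end of the arm, parallel to the shaft, pointing away from the press: 18 mm diameter, 70 mm long, free to turn on its pin, so a gripper that pinches it can keep its own direction. Origin: middle of the handle, on its axis, at press y 104 mm; 85 mm above the bench when dropped, 205 mm when straight up.
- button_top (a point): Centre of the top of the release button: round black cap, 22 mm across, on a grey housing on the side of the press away from the lever (press x -30, y -115 mm); top 68 mm above the bench. It is pressed straight down.
- button (a joint): Travel of the release button (m): 0 up, 0.009 fully down. Its spring takes about 1.6 N at first and 5 to 7 N fully down; the catch lets go at about 0.005. It springs back up when let go.
- platen (a joint): Lift of the platen with the two glued blocks (m), moved by the cam only: 0 with the lever dropped, 0.015 at the highest, with the lever straight up, where the upper block meets the cork pad of the jaw; 0.011 with the lever latched; it falls again past the top.
- thumb_plane_c (a point): Bystander, not to be moved: brass thumb plane with wooden grip, 75 x 28 x 34 mm. Point: its centre.
- spare_blank_c (a point): Bystander, not to be moved: spare bare maple blank lying flat, 70 x 45 x 20 mm. Point: its centre.
- glue_jar_c (a point): Bystander, not to be moved: jar with white cap, 52 mm across, 75 mm high. Point: its centre.
- gouge_c (a point): Bystander, not to be moved: wooden-handled gouge lying flat, 240 mm long, 24 mm high. Point: its centre.
- cork_block_c (a point): Bystander, not to be moved: cork sanding block, 100 x 60 x 30 mm. Point: its centre.
- tape_roll_c (a point): Bystander, not to be moved: roll of paper tape lying flat, 84 mm across, 28 mm high. Point: its centre.
- scraper_c (a point): Bystander, not to be moved: steel scraper card with a wooden back, 110 x 70 mm, 20 mm high. Point: its centre.

How it is judged:
By the outcome, as a careful person would: the job done as asked, in the order asked, and still so for the second after the job is handed in, while the arm keeps its last pose, push and grip.
It also fails if it takes over 51 s, if anything falls off the work surface, if the arm or the gripper's body presses on something with over 40 N, if the wrist force passes 120 N, or if a joint passes its speed limit or range.

## Working session

There is one attempt and no reset: what is moved stays moved. The work goes in short steps, Python scripts to look and compute and a tool call to move; the robot and the scene stay as the last step left them, time stands still between calls to the robot, and variables do not carry over. Pictures are saved under pics/ and viewed, and the job is handed in when it is done.

Besides the shell and the picture viewer there is one more tool, called after "Request:" as a command line: name --argument value ..., lists and objects as JSON in quotes. play_rows: Moves the arm, as the interface text tells. Its arguments: {"type":"object","properties":{"rows":{"type":"array","items":{"type":"array"}},"newtons":{"type":"number"}},"required":["rows"]}

```bash
ls; mkdir -p pics; python3 - <<'E'
from cell import arm, eyes
import cv2,numpy as np
print(arm.observe())
for n in("side","top"):
    p,d=eyes.get_image(n); c=eyes.get_calibration(n)
    np.savez(f"pics/{n}0.npz",p=p,d=d,**{k:np.array(v) for k,v in c.items()})
    cv2.imwrite(f"pics/{n}0.png",p[:,:,::-1]); print(n,c)
E
```

```text
pics
{'clock': 0.0, 'joints': array([ 1.20342794,  0.43523287,  0.02494015,  1.57415714, -0.0116064 ,
        1.13398141, -0.07509061]), 'dq': array([ 0.00078512, -0.00193295,  0.000675  , -0.0007234 ,  0.00023837,
        0.00025435, -0.00027551]), 'joint_efforts': array([ 1.40006705e-04, -6.67860246e+01,  9.85029973e-01, -3.14464653e+01,
       -6.05534739e-02,  4.29099309e-02,  1.38297610e-04]), 'position': array([ 0.16335926, -0.60266561,  0.19821526]), 'ee_rot': array([-2.49449130e+00,  1.90828096e+00,  2.15419114e-03]), 'force': array([0.64488522, 0.6486669 , 0.1167606 ]), 'ft_torque': array([-0.01310583, -0.02726735, -0.00167713]), 'width': 1.0054996785316994}
side {'intrinsics': array([[396.27390094,   0.        , 277.67604689],
       [  0.        , 396.27390094, 215.81993857],
       [  0.        ,   0.        ,   1.        ]]), 'R': array([[ 0.98668666, -0.16261482,  0.00242021],
       [-0.09747583, -0.6032286 , -0.79158936],
       [ 0.1301841 ,  0.78081475, -0.61104862]]), 't': array([-0.51230827,  0.10773708,  1.0316661 ])}
top {'intrinsics': array([[415.50827792,   0.        , 276.40127973],
       [  0.        , 415.50827792, 208.69216424],
       [  0.        ,   0.        ,   1.        ]]), 'R': array([[ 0.01528157, -0.99959341, -0.0240726 ],
       [-0.98314535, -0.01063469, -0.18251609],
       [ 0.18218588,  0.026456  , -0.98290813]]), 't': array([-0.04122684,  0.53193576,  1.05695247])}
```

View pics/side0.png

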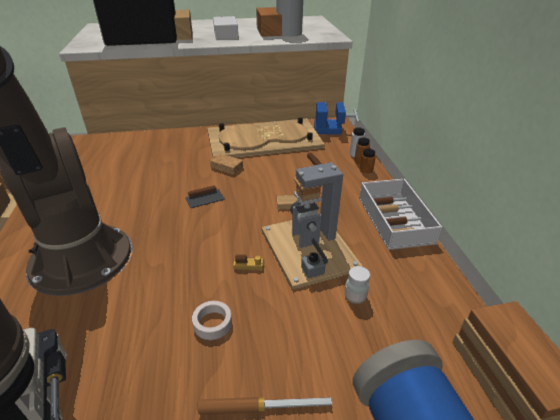

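View pics/top0.png

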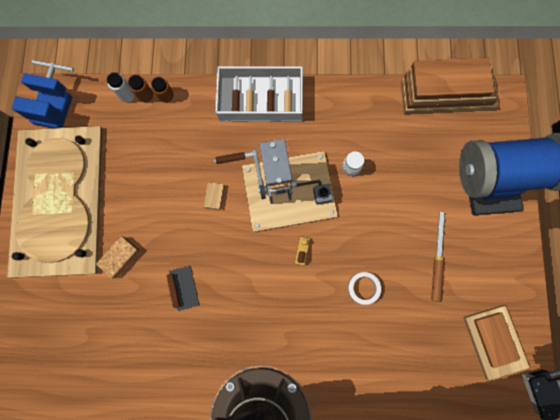

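The side view shows the press near (315,225), with the button on the near side at (314,260). In the top view the button is at about (322,190), the handle at (230,157) and the glue jar at (354,162). I'll zoom in and measure next.

```bash
cat > h.py <<'E'
import numpy as np
def load(n):
    z=np.load(f"pics/{n}.npz"); return z
def px2w(z,u,v,d=None):
    K=z['intrinsics'];R=z['R'];t=z['t']
    if d is None: d=z['d'][int(round(v)),int(round(u))]
    return R.T@(np.linalg.inv(K)@np.array([u,v,1.])*d-t)
def ray_z(z,u,v,h):
    K=z['intrinsics'];R=z['R'];t=z['t']
    c=-R.T@t; r=R.T@np.linalg.inv(K)@np.array([u,v,1.]); return c+r*(h-c[2])/r[2]
def w2px(z,X):
    c=z['R']@np.asarray(X)+z['t']; q=z['K' if 'K' in z else 'intrinsics']@c; return q[:2]/q[2]
def cloud(z):
    d=z['d']; v,u=np.mgrid[:d.shape[0],:d.shape[1]]
    P=np.stack([u,v,np.ones_like(u)],-1)@np.linalg.inv(z['intrinsics']).T*d[...,None]
    return (P-z['t'])@z['R']
E
python3 - <<'E'
from h import *
import cv2
z=load('top0'); p=z['p'][130:240,200:380]
cv2.imwrite('pics/topz.png',cv2.resize(p,None,fx=4.4,fy=4.4,interpolation=cv2.INTER_CUBIC)[:,:,::-1])
z2=load('side0'); p=z2['p'][155:315,220:390]
cv2.imwrite('pics/sidez.png',cv2.resize(p,None,fx=3.7,fy=3.7,interpolation=cv2.INTER_CUBIC)[:,:,::-1])
for n,z in(('top',z),('side',z2)):
    C=cloud(z); rgb=z['p'].astype(int)
    m=(C[...,2]>.005)&(abs(C[...,0]-.52)<.2)&(C[...,2]<.3)&(abs(C[...,1])<.25)
    print(n,m.sum())
z=load('top0')
for u,v in[(322,190),(323,189),(354,160),(230,157),(216,160),(242,155),(275,150),(214,195)]:print(u,v,px2w(z,u,v))
E
```

```text
top 8183
side 8458
322 190 [ 0.57986883 -0.15380418  0.06877632]
323 189 [ 0.58261807 -0.15644794  0.06865042]
354 160 [ 0.66083235 -0.23813593  0.07391817]
230 157 [0.62766333 0.07305309 0.19696235]
216 160 [0.62064663 0.10623096 0.19503282]
242 155 [0.63385094 0.04522439 0.19366231]
275 150 [ 0.63591629 -0.03376076  0.22602403]
214 195 [0.574684   0.13954408 0.01793901]
```

View pics/topz.png

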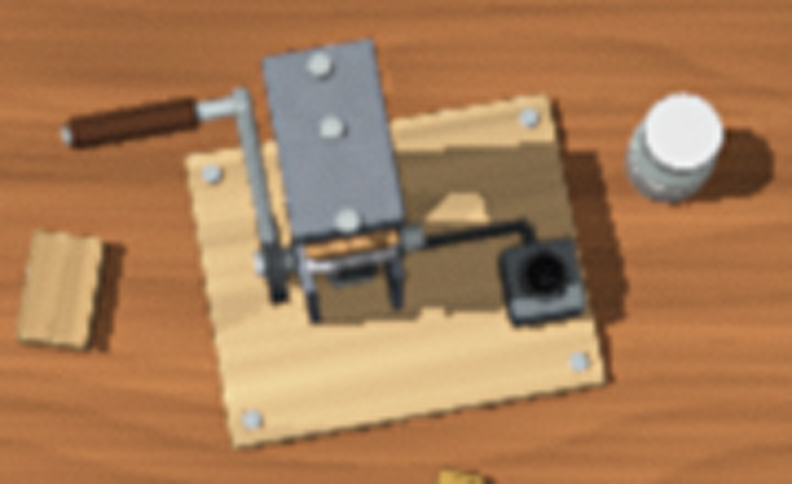

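View pics/sidez.png

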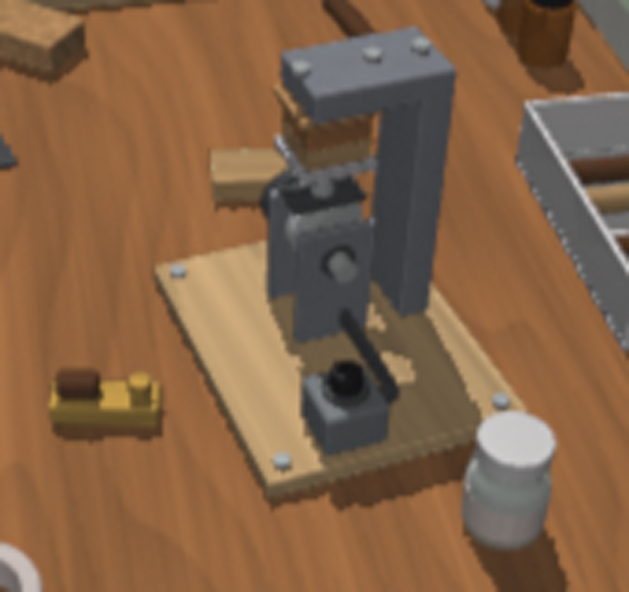

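```bash
python3 - <<'E'
from h import *
z=load('top0')
f=lambda u,v:(u/4.4+200-.4,v/4.4+130-.4)
c=[ray_z(z,*f(*q),.015) for q in[(188,157),(550,97),(606,380),(235,447)]]
for q in c:print(q)
for i in range(4):
    e=c[(i+1)%4]-c[i];print(np.linalg.norm(e),np.degrees(np.arctan2(e[1],e[0])))
b=ray_z(z,*f(546,272),.068);print('btn',b)
h1=ray_z(z,*f(68,133),.1867);h2=ray_z(z,*f(198,112),.1867);print(h1,h2,np.linalg.norm(h1-h2))
# side btn
z2=load('side0'); g=lambda u,v:(u/3.7+220-.4,v/3.7+155-.4)
print('btn side',ray_z(z2,*g(345,374),.068))
# fit: button & handle mid & yaw
hm=(h1+h2)/2
v=hm[:2]-b[:2]; l=np.array([.0636+.03,.104+.115])
yaw=np.arctan2(v[1],v[0])-np.arctan2(l[1],l[0]);print(np.degrees(yaw),np.linalg.norm(v),np.linalg.norm(l))
R=lambda a:np.array([[np.cos(a),-np.sin(a)],[np.sin(a),np.cos(a)]])
for a in(yaw,):
  print(b[:2]-R(a)@[-.03,-.115],hm[:2]-R(a)@[.0636,.104])
E
```

```text
[0.66131269 0.06403007 0.015     ]
[ 0.70287817 -0.16615436  0.015     ]
[ 0.52028536 -0.19966177  0.015     ]
[0.4757368  0.02929112 0.015     ]
0.23390716484052695 -79.76413731072331
0.18564180475037712 -169.6014084663975
0.23324665119052915 101.01076063183561
0.18879938059706433 10.602794835394425
btn [ 0.57627363 -0.15828059  0.068     ]
[0.62362408 0.1100152  0.1867    ] [0.6360019  0.03981271 0.1867    ] 0.07128534507289348
btn side [ 0.57711534 -0.16060937  0.068     ]
10.211226510324046 0.23926170137534541 0.23816372519760434
[ 0.58541154 -0.03978376] [ 0.58565723 -0.03871363]
```

```bash
cat > go.py <<'E'
import sys,numpy as np
from cell import arm
from scipy.spatial.transform import Rotation as Rn
a=np.radians(10.3); px=np.array([np.cos(a),np.sin(a),0]);py=np.array([-np.sin(a),np.cos(a),0])
O=np.array([.5855,-.039,0])
RT=Rn.from_matrix(np.stack([px,-py,[0,0,-1]],1))
def press(x,y,z): return O+px*x+py*y+np.array([0,0,z])
def rel(P,s=None):
    s=s or arm.observe(); R=Rn.from_rotvec(s['ee_rot'])
    return R.inv().apply(np.asarray(P)-s['position'])/.5,(R.inv()*RT).as_rotvec()/np.radians(60)
def st():
    s=arm.observe(); print(s['clock'],s['position'].round(4),s['force'].round(2),round(s['width'],3),'q',s['joints'].round(2))
E
python3 - <<'E'
from go import *
np.set_printoptions(precision=4,suppress=True)
b=press(-.030,-.115,.068);print(b)
print(rel(b+[0,0,.13]))
E
```

```text
[ 0.5765 -0.1575  0.068 ]
(array([-0.6433, -1.0305,  0.0014]), array([-0.0009,  0.0011, -1.4189]))
```

Request:
play_rows --rows '[[[-0.05, -0.08, 0], [0, 0, -0.12], -1], [[-0.1, -0.16, 0], [0, 0, -0.24], -1], [[-0.15, -0.24, 0], [0, 0, -0.36], -1], [[-0.2, -0.32, 0], [0, 0, -0.48], -1], [[-0.25, -0.4, 0], [0, 0, -0.6], -1], [[-0.3, -0.48, 0], [0, 0, -0.72], -1], [[-0.35, -0.56, 0], [0, 0, -0.84], -1], [[-0.4, -0.64, 0], [0, 0, -0.96], -1], [[-0.4, -0.64, 0], [0, 0, -0.96], -1]]' --newtons 30

```text
clock: 1.0
position: [0.4249, -0.3199, 0.1991]
ee_rot: [-3.106, 0.449, -0.003]
force: [-0.6, -0.6, 0.1]
width: 0.268
```

```bash
python3 - <<'E'
from go import *
np.set_printoptions(precision=4,suppress=True)
st();print(rel(press(-.03,-.115,.11)))
E
```

```text
1.0 [ 0.4249 -0.3199  0.1991] [-0.63 -0.61  0.12] 0.268 q [ 0.81  0.31 -0.33  1.78  0.11  1.07  0.15]
(array([ 0.1986, -0.3968,  0.18  ]), array([-0.0029, -0.0023, -0.4456]))
```

Request:
play_rows --rows '[[[0.04, -0.08, 0], [0, 0, -0.11], -1], [[0.08, -0.16, 0], [0, 0, -0.22], -1], [[0.12, -0.24, 0], [0, 0, -0.33], -1], [[0.16, -0.32, 0], [0, 0, -0.4456], -1], [[0.1986, -0.3968, 0], [-0.003, -0.002, -0.4456], -1], [[0.1986, -0.3968, 0.06], [-0.003, -0.002, -0.4456], -1], [[0.1986, -0.3968, 0.12], [-0.003, -0.002, -0.4456], -1], [[0.1986, -0.3968, 0.18], [-0.003, -0.002, -0.4456], -1], [[0.1986, -0.3968, 0.18], [-0.003, -0.002, -0.4456], -1], [[0.1986, -0.3968, 0.18], [-0.003, -0.002, -0.4456], -1]]'

```text
clock: 2.0
position: [0.5734, -0.1667, 0.1092]
ee_rot: [3.128, 0.259, -0.006]
force: [0.2, -0.1, -0.7]
width: 0.006
```

```bash
cat > snap.py <<'E'
import sys,cv2,numpy as np
from cell import eyes
n,tag,u0,v0,u1,v1=sys.argv[1],sys.argv[2],*map(int,sys.argv[3:7])
p,d=eyes.get_image(n);c=eyes.get_calibration(n)
np.savez(f"pics/{tag}.npz",p=p,d=d,**{k:np.array(v) for k,v in c.items()})
k=min(780/(u1-u0),590/(v1-v0))
cv2.imwrite(f"pics/{tag}.png",cv2.resize(p[v0:v1,u0:u1],None,fx=k,fy=k,interpolation=cv2.INTER_CUBIC)[:,:,::-1]);print('scale',k)
E
python3 snap.py side s1 200 130 400 330;python3 - <<'E'
from go import *
np.set_printoptions(precision=4,suppress=True)
st();print(rel(press(-.03,-.115,.11)))
E
```

```text
scale 2.95
2.05 [ 0.5743 -0.1668  0.1102] [ 0.02 -0.3   0.95] 0.005 q [ 0.5   0.52 -0.44  1.72  0.27  0.96  0.12]
(array([ 0.0075, -0.0175,  0.0004]), array([ 0.0028,  0.0017, -0.0139]))
```

View pics/s1.png

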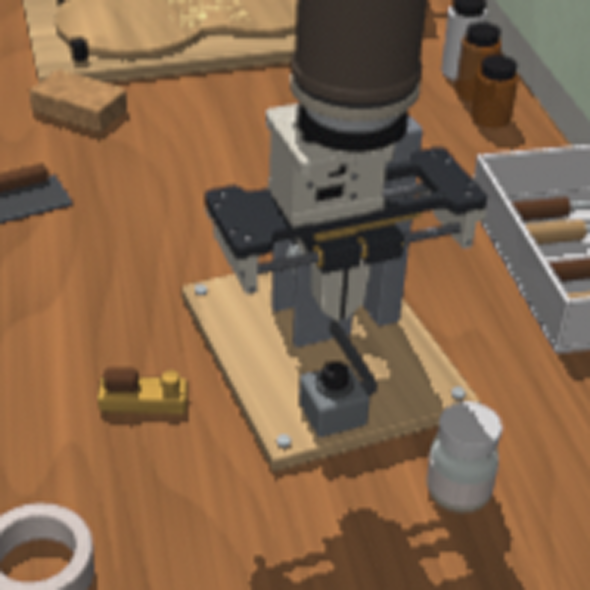

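The closed fingertips hang above the button: tips at (343,315), button at (335,375). They're about 9 mm off in y according to the pose reading. I'll correct that and then press.

Request:
play_rows --rows '[[[0.0075, -0.0175, 0], [0, 0, 0], -1], [[0.0075, -0.0175, 0], [0, 0, 0], -1], [[0.0075, -0.0175, 0.03], [0, 0, 0], -1], [[0.0075, -0.0175, 0.05], [0, 0, 0], -1], [[0.0075, -0.0175, 0.06], [0, 0, 0], -1], [[0.0075, -0.0175, 0.066], [0, 0, 0], -1], [[0.0075, -0.0175, 0.066], [0, 0, 0], -1], [[0.0075, -0.0175, 0.066], [0, 0, 0], -1]]'

```text
clock: 2.85
position: [0.576, -0.1573, 0.0761]
ee_rot: [3.128, 0.26, -0.004]
force: [0.6, -0.0, 0.1]
width: 0.002
```

```bash
python3 snap.py side s2 200 130 400 330;python3 - <<'E'
from go import *
np.set_printoptions(precision=4,suppress=True)
st();print(rel(press(-.03,-.115,.066)))
E
```

```text
scale 2.95
2.9 [ 0.5761 -0.1573  0.0763] [-0.55  0.43 -0.1 ] 0.006 q [ 0.47  0.56 -0.43  1.75  0.29  0.9   0.08]
(array([0.0008, 0.0005, 0.0205]), array([ 0.0025,  0.0022, -0.0134]))
```

View pics/s2.png

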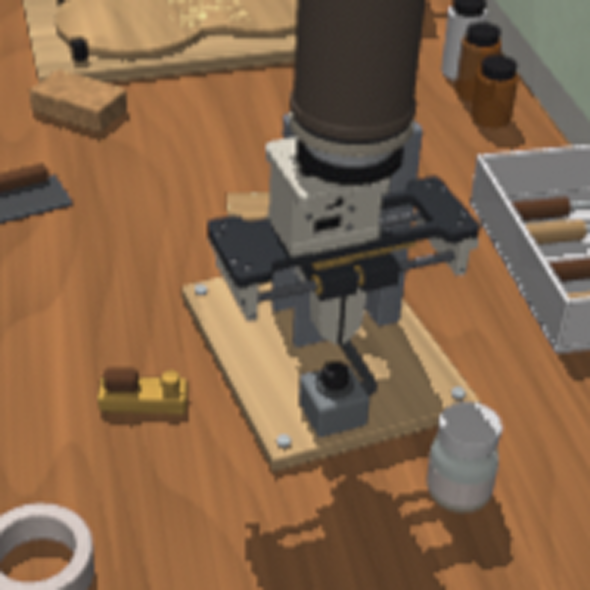

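```bash
python3 snap.py top t2 200 100 400 250; python3 - <<'E'
from go import *
from h import *
np.set_printoptions(precision=4,suppress=True)
s=arm.observe();p=s['position'];R=Rn.from_rotvec(s['ee_rot']).as_matrix()
z=load('s2')
for k in(-.011,0,.008):
    q=w2px(z,p+R[:,2]*k); print(k,q,(q-[200,130])*2.95)
q=w2px(z,press(-.03,-.115,.068));print('btn',(q-[200,130])*2.95)
C=cloud(z)
for v in range(236,266,2):
  print(v,*[C[v,u].round(3) for u in (312,315)])
E
```

```text
scale 3.9
-0.011 [312.5962 248.7467] [332.1587 350.3029]
0 [312.3302 252.2029] [331.3742 360.4984]
0.008 [312.1392 254.6855] [330.8107 367.8224]
btn [331.3068 368.2163]
236 [ 0.569 -0.17   0.138] [ 0.577 -0.167  0.135]
238 [ 0.569 -0.169  0.132] [ 0.578 -0.165  0.127]
240 [ 0.57  -0.17   0.126] [ 0.578 -0.167  0.122]
242 [ 0.57  -0.168  0.119] [ 0.578 -0.167  0.117]
244 [ 0.571 -0.167  0.112] [ 0.579 -0.164  0.108]
246 [ 0.599 -0.072  0.017] [ 0.601 -0.091  0.033]
248 [ 0.597 -0.08   0.017] [ 0.605 -0.08   0.016]
250 [ 0.595 -0.088  0.017] [ 0.603 -0.089  0.018]
252 [ 0.577 -0.151  0.071] [ 0.584 -0.152  0.071]
254 [ 0.576 -0.158  0.071] [ 0.584 -0.155  0.067]
256 [ 0.575 -0.162  0.069] [ 0.581 -0.165  0.07 ]
258 [ 0.574 -0.166  0.066] [ 0.581 -0.168  0.067]
260 [ 0.574 -0.166  0.059] [ 0.581 -0.167  0.059]
262 [ 0.575 -0.166  0.053] [ 0.581 -0.168  0.054]
264 [ 0.573 -0.172  0.053] [ 0.58  -0.173  0.052]
```

View pics/t2.png

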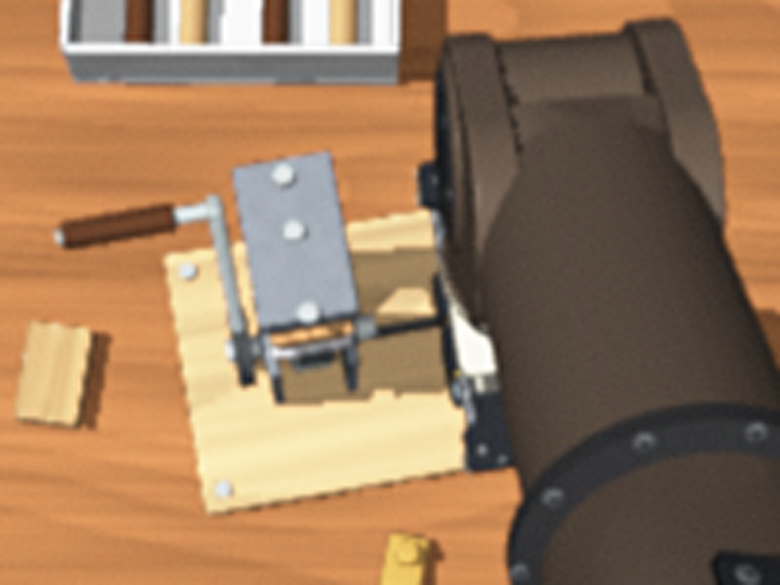

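```bash
python3 - <<'E'
from go import *
from h import *
np.set_printoptions(precision=4,suppress=True)
z=load('s2');C=cloud(z)
for v in range(196,248,3):
  print(v,*[C[v,u].round(3) for u in (285,290,305,312,315,318,326)])
E
python3 - <<'E'
import cv2
p=cv2.imread('pics/s2.png')[100:420,200:500]
cv2.imwrite('pics/s2z.png',cv2.resize(p,None,fx=1.85,fy=1.85))
E
```

```text
196 [0.568 0.157 0.023] [0.583 0.155 0.023] [ 0.54  -0.2    0.271] [ 0.555 -0.198  0.268] [ 0.563 -0.19   0.262] [ 0.573 -0.179  0.253] [ 0.591 -0.176  0.249]
199 [0.566 0.146 0.02 ] [0.581 0.142 0.021] [ 0.54  -0.201  0.265] [ 0.561 -0.176  0.245] [ 0.568 -0.176  0.244] [ 0.573 -0.18   0.247] [ 0.591 -0.176  0.241]
202 [0.562 0.123 0.025] [0.577 0.125 0.023] [ 0.545 -0.185  0.245] [ 0.56  -0.182  0.242] [ 0.569 -0.174  0.235] [ 0.574 -0.178  0.237] [ 0.592 -0.177  0.234]
205 [ 0.511 -0.146  0.214] [ 0.521 -0.148  0.214] [ 0.545 -0.183  0.237] [ 0.562 -0.177  0.23 ] [ 0.569 -0.175  0.228] [ 0.574 -0.18   0.231] [ 0.592 -0.177  0.227]
208 [ 0.508 -0.158  0.215] [ 0.519 -0.158  0.214] [ 0.546 -0.184  0.23 ] [ 0.562 -0.179  0.224] [ 0.569 -0.178  0.222] [ 0.575 -0.18   0.223] [ 0.591 -0.182  0.222]
211 [ 0.507 -0.168  0.215] [ 0.517 -0.169  0.214] [ 0.546 -0.185  0.222] [ 0.561 -0.184  0.22 ] [ 0.568 -0.184  0.219] [ 0.575 -0.182  0.217] [ 0.592 -0.18   0.213]
214 [ 0.505 -0.178  0.215] [ 0.515 -0.18   0.215] [ 0.545 -0.187  0.216] [ 0.561 -0.184  0.212] [ 0.568 -0.185  0.212] [ 0.575 -
[... 1148 characters left out ...]
83 -0.169  0.138] [ 0.642 -0.049  0.03 ]
238 [ 0.501 -0.205  0.172] [ 0.548 -0.031  0.017] [ 0.579 -0.071  0.046] [ 0.569 -0.169  0.132] [ 0.578 -0.165  0.127] [ 0.585 -0.165  0.126] [ 0.643 -0.048  0.018]
241 [ 0.532 -0.045  0.02 ] [ 0.545 -0.044  0.018] [ 0.579 -0.071  0.036] [ 0.57  -0.17   0.123] [ 0.578 -0.167  0.12 ] [ 0.586 -0.164  0.116] [ 0.64  -0.058  0.017]
244 [ 0.53  -0.053  0.017] [ 0.544 -0.052  0.014] [ 0.58  -0.07   0.025] [ 0.571 -0.167  0.112] [ 0.579 -0.164  0.108] [ 0.616 -0.067  0.017] [ 0.637 -0.072  0.019]
247 [ 0.528 -0.062  0.015] [ 0.541 -0.066  0.017] [ 0.579 -0.075  0.019] [ 0.598 -0.076  0.017] [ 0.601 -0.094  0.033] [ 0.605 -0.105  0.042] [ 0.635 -0.078  0.014]
```

View pics/s2z.png

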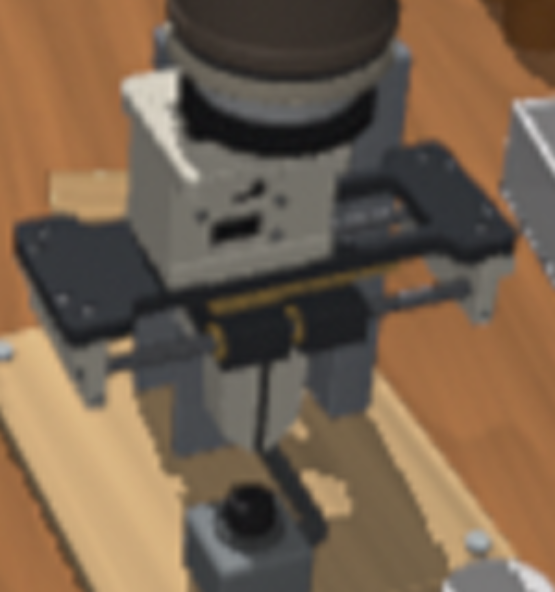

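```bash
python3 - <<'E'
from cell import arm
print(arm.tcp_to_tips,[x for x in dir(arm) if x[0]!='_'])
from h import *
z=load('side0');C=cloud(z)
import cv2
p=z['p'][300:420,0:120];cv2.imwrite('pics/c0.png',cv2.resize(p,None,fx=4.9,fy=4.9)[:,:,::-1])
z=load('top0');p=z['p'][330:420,460:560];cv2.imwrite('pics/c1.png',cv2.resize(p,None,fx=5.5,fy=5.5)[:,:,::-1])
E
```

```text
0.008 ['PlanningError', 'observe', 'sign_off', 'tcp_to_tips']
```

View pics/c0.png

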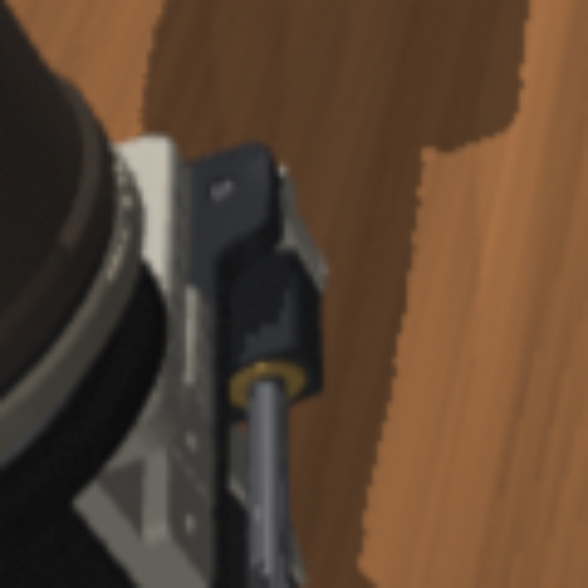

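The camera puts the fingertips at about z = 0.105, but the pose reading and the stated tip offset put them at 0.068. I'll go down slowly and watch the force to settle which is right.

Request:
play_rows --rows '[[[0, 0, 0.006], [0, 0, 0], -1], [[0, 0, 0.012], [0, 0, 0], -1], [[0, 0, 0.016], [0, 0, 0], -1], [[0, 0, 0.016], [0, 0, 0], -1], [[0, 0, 0.016], [0, 0, 0], -1]]'

```text
clock: 3.45
position: [0.5759, -0.1572, 0.0679]
ee_rot: [3.128, 0.26, -0.004]
force: [0.1, -0.3, -0.3]
width: 0.007
```

```bash
python3 snap.py side s3 250 160 390 290;python3 -c "
from go import *
st()"
```

```text
scale 4.538461538461538
3.5 [ 0.5759 -0.1573  0.068 ] [-0.27 -0.25  0.86] 0.008 q [ 0.47  0.57 -0.43  1.76  0.3   0.88  0.08]
```

View pics/s3.png

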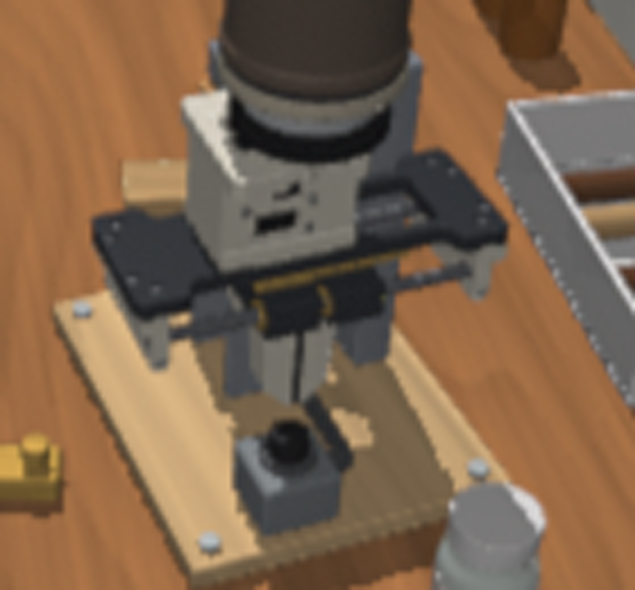

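The force is still zero and there's a visible gap: tips at (297,402), cap at (289,438). So the camera is right, and the real tips sit about 37 mm higher than the reading implies. I'll keep going down in guarded steps.

Request:
play_rows --rows '[[[0, 0, 0.02], [0, 0, 0], -1], [[0, 0, 0.04], [0, 0, 0], -1], [[0, 0, 0.048], [0, 0, 0], -1], [[0, 0, 0.048], [0, 0, 0], -1], [[0, 0, 0.048], [0, 0, 0], -1]]'

```text
clock: 4.0
position: [0.5758, -0.1573, 0.0438]
ee_rot: [3.128, 0.26, -0.004]
force: [-0.1, 0.0, 0.9]
width: 0.004
```

```bash
python3 snap.py side s4 250 160 390 290;python3 -c "
from go import *
st()"
```

```text
scale 4.538461538461538
4.05 [ 0.576  -0.1573  0.0441] [-0.31  0.71 -0.5 ] 0.003 q [ 0.46  0.6  -0.42  1.78  0.32  0.84  0.06]
```

View pics/s4.png

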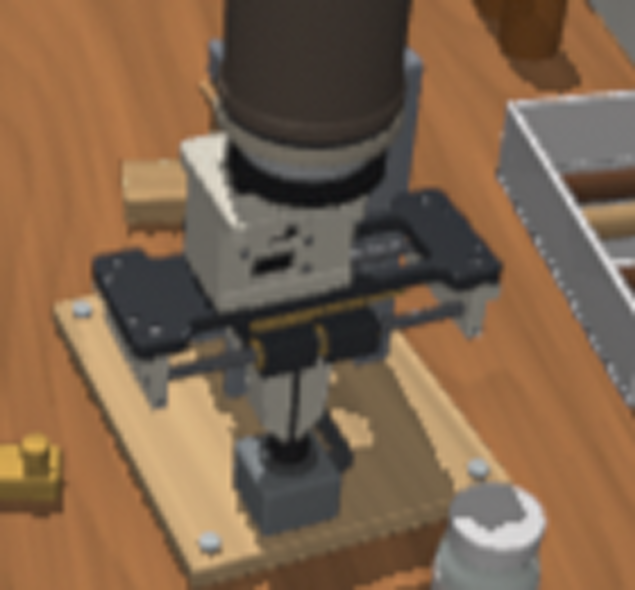

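Request:
play_rows --rows '[[[0, 0, 0.008], [0, 0, 0], -1], [[0, 0, 0.014], [0, 0, 0], -1], [[0, 0, 0.014], [0, 0, 0], -1], [[0, 0, 0.014], [0, 0, 0], -1]]'

```text
clock: 4.45
position: [0.5765, -0.1575, 0.0375]
ee_rot: [3.128, 0.26, -0.002]
force: [-0.8, 0.1, 5.6]
width: 0.008
```

Request:
play_rows --rows '[[[0, 0, 0.004], [0, 0, 0], -1], [[0, 0, 0.008], [0, 0, 0], -1], [[0, 0, 0.008], [0, 0, 0], -1]]'

```text
clock: 4.75
position: [0.5765, -0.1575, 0.0334]
ee_rot: [3.128, 0.26, -0.002]
force: [0.9, -0.7, 4.3]
width: 0.003
```

```bash
python3 snap.py side s5 250 160 390 290;python3 -c "
from go import *
for i in range(1): st()"
```

```text
scale 4.538461538461538
4.8 [ 0.5765 -0.1575  0.0334] [ 2.71 -0.37  3.97] 0.007 q [ 0.46  0.61 -0.41  1.79  0.33  0.81  0.05]
```

View pics/s5.png

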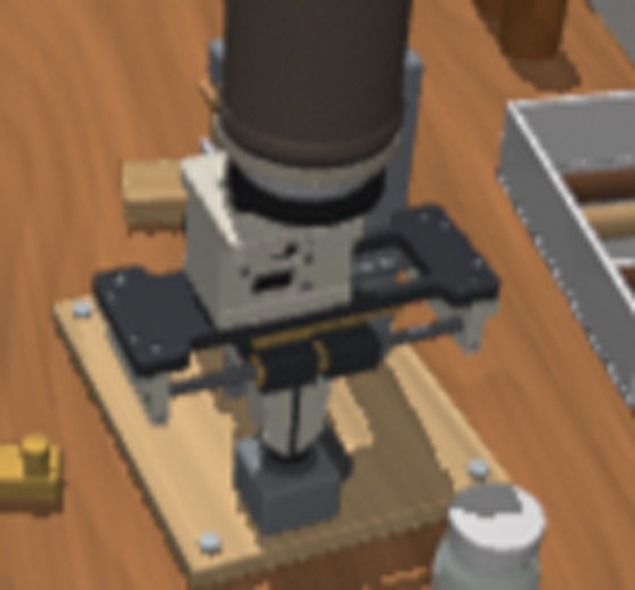

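Request:
play_rows --rows '[[[0, 0, 0.003], [0, 0, 0], -1], [[0, 0, 0.006], [0, 0, 0], -1], [[0, 0, 0.006], [0, 0, 0], -1], [[0, 0, 0.006], [0, 0, 0], -1]]'

```text
clock: 5.2
position: [0.5766, -0.1576, 0.0315]
ee_rot: [3.127, 0.26, -0.001]
force: [-3.7, -0.8, 17.6]
width: 0.001
```

Request:
play_rows --rows '[[[0, 0, 0.002], [0, 0, 0], -1], [[0, 0, 0.004], [0, 0, 0], -1], [[0, 0, 0.004], [0, 0, 0], -1]]'

```text
clock: 5.5
position: [0.5767, -0.1575, 0.0311]
ee_rot: [3.126, 0.26, -0.001]
force: [-9.5, 0.7, 35.7]
width: 0.005
```

```bash
python3 snap.py top t6 200 100 400 250;python3 -c "
from go import *
st()"
```

```text
scale 3.9
5.55 [ 0.5767 -0.1576  0.0312] [-8.58  1.58 35.84] 0.006 q [ 0.46  0.61 -0.41  1.79  0.33  0.81  0.05]
```

View pics/t6.png

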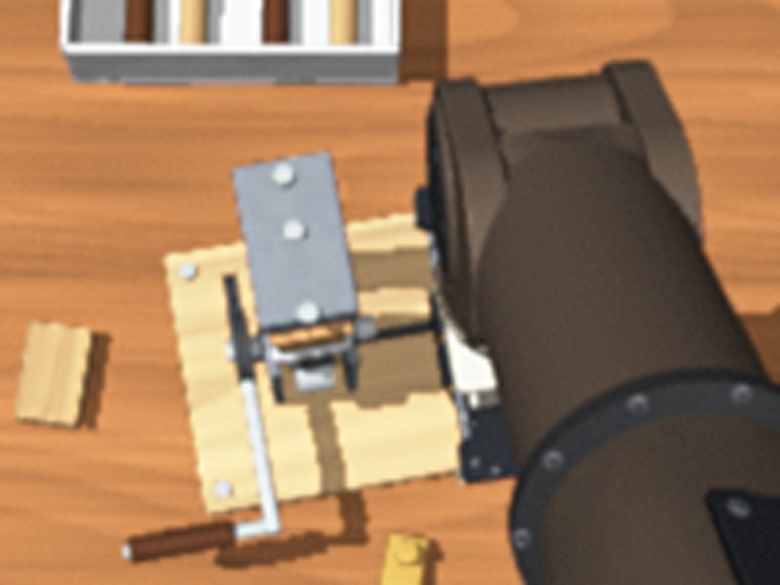

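The lever has dropped: its handle now runs from (128,552) to (235,533). The button hit its stop, with 18 then 36 N at z about 0.031, so I'm letting up right away.

Request:
play_rows --rows '[[[0, 0, -0.03], [0, 0, 0], -1], [[0, 0, -0.1], [0, 0, 0], -1], [[0, 0, -0.18], [0, 0, 0], -1], [[0, 0, -0.26], [0, 0, 0], -1], [[0, 0, -0.32], [0, 0, 0], -1], [[0, 0, -0.32], [0, 0, 0], -1]]'

```text
clock: 6.15
position: [0.5783, -0.1569, 0.1922]
ee_rot: [3.126, 0.26, 0.006]
force: [0.3, 0.7, -0.1]
width: -0.002
```

```bash
python3 snap.py side s7 230 130 390 290;python3 - <<'E'
from go import *
from h import *
np.set_printoptions(precision=4,suppress=True)
st()
z=load('t6')
f=lambda u,v:(u/3.9+200-.4,v/3.9+100-.4)
h1=ray_z(z,*f(125,552),.085);h2=ray_z(z,*f(237,532),.085);print(h1,h2,np.linalg.norm(h1-h2),(h1+h2)/2,press(-.12,.104,.085))
C=cloud(z)
for u,v in((180,543),(160,547),(205,538)):
    a,b=f(u,v);print(C[int(round(b)),int(round(a))])
print(rel(press(-.12,.104,.085+.07-.047)))
E
```

```text
scale 3.6875
6.2 [ 0.577  -0.157   0.1896] [ 0.26  0.21 -0.98] 0.008 q [ 0.5   0.44 -0.47  1.63  0.22  1.12  0.14]
[0.4406 0.0772 0.085 ] [0.4546 0.0044 0.085 ] 0.07409197271745804 [0.4476 0.0408 0.085 ] [0.4488 0.0419 0.085 ]
[0.446  0.0403 0.09  ]
[0.4426 0.0523 0.0956]
[0.4482 0.0249 0.0939]
(array([-0.1872, -0.4351,  0.1616]), array([ 0.0036,  0.    , -0.0134]))
```

View pics/s7.png

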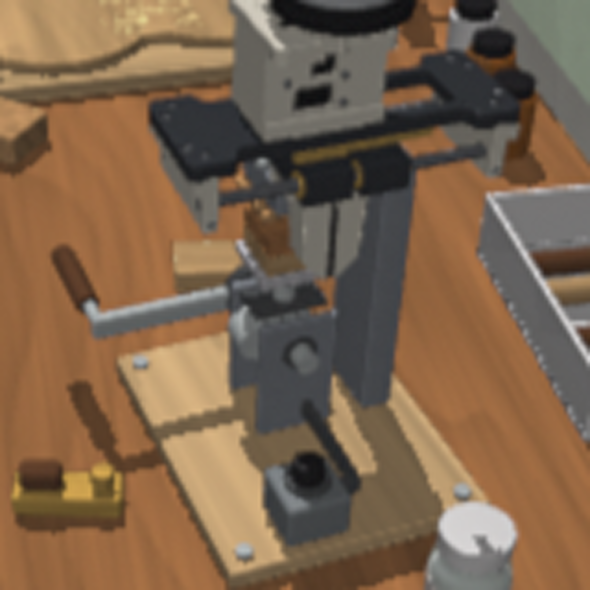

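The button is back up at (308,465) and the lever lies level with its handle at (75,275). The measured handle centre agrees with the press model to about 2 mm. Next I'll cross at this height and open the gripper.

Request:
play_rows --rows '[[[-0.03, -0.07, 0], [0, 0, 0], -1], [[-0.06, -0.14, 0], [0, 0, 0], -1], [[-0.09, -0.21, 0], [0, 0, 0], 1], [[-0.12, -0.28, 0], [0, 0, -0.013], 1], [[-0.15, -0.35, 0], [0, 0, -0.013], 1], [[-0.187, -0.435, 0], [0.003, 0, -0.013], 1], [[-0.187, -0.435, 0.06], [0.003, 0, -0.013], 1], [[-0.187, -0.435, 0.12], [0.003, 0, -0.013], 1], [[-0.187, -0.435, 0.12], [0.003, 0, -0.013], 1], [[-0.187, -0.435, 0.12], [0.003, 0, -0.013], 1]]'

```text
clock: 7.2
position: [0.4469, 0.0418, 0.1271]
ee_rot: [-3.128, -0.282, 0.009]
force: [-0.1, 0.5, -0.1]
width: 0.652
```

```bash
python3 snap.py side s8 190 130 390 300;python3 - <<'E'
from go import *
np.set_printoptions(precision=4,suppress=True)
st();print(rel(press(-.12,.106,.085-.047)))
E
```

```text
scale 3.4705882352941178
7.25 [0.4478 0.042  0.128 ] [ 0.8  -0.74  0.14] 0.693 q [ 0.27  0.3  -0.58  2.03  0.21  0.87 -0.25]
(array([ 0.0026, -0.0033,  0.1799]), array([-0.001 ,  0.0034, -0.0005]))
```

View pics/s8.png

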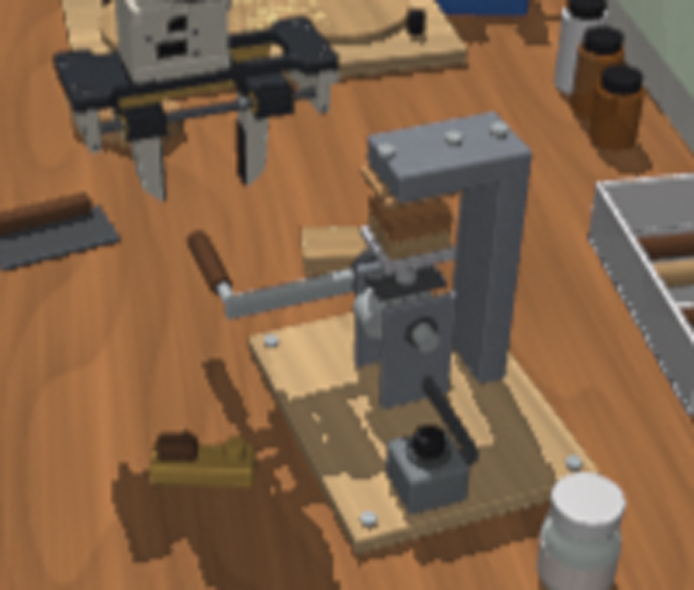

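The fingers straddle the handle line, with tips at (155,195) and (245,180) and the handle at (210,260). Down I go.

Request:
play_rows --rows '[[[0.0026, -0.0033, 0], [0, 0, 0], 1], [[0.0026, -0.0033, 0.03], [0, 0, 0], 1], [[0.0026, -0.0033, 0.06], [0, 0, 0], 1], [[0.0026, -0.0033, 0.09], [0, 0, 0], 1], [[0.0026, -0.0033, 0.12], [0, 0, 0], 1], [[0.0026, -0.0033, 0.15], [0, 0, 0], 1], [[0.0026, -0.0033, 0.17], [0, 0, 0], 1], [[0.0026, -0.0033, 0.18], [0, 0, 0], 1], [[0.0026, -0.0033, 0.18], [0, 0, 0], 1], [[0.0026, -0.0033, 0.18], [0, 0, 0], 1]]'

```text
clock: 8.25
position: [0.4491, 0.044, 0.0382]
ee_rot: [-3.129, -0.281, 0.003]
force: [-0.1, 0.1, 0.6]
width: 0.999
```

```bash
python3 snap.py side s9 190 130 390 300;python3 - <<'E'
from go import *
np.set_printoptions(precision=4,suppress=True)
st();print(rel(press(-.12,.106,.085-.047)))
E
```

```text
scale 3.4705882352941178
8.3 [0.4491 0.0439 0.0383] [-0.24 -0.39 -0.6 ] 1.0 q [ 0.19  0.43 -0.51  2.13  0.34  0.66 -0.38]
(array([-0.0013, -0.    ,  0.0006]), array([-0.0005,  0.0016, -0.0003]))
```

View pics/s9.png

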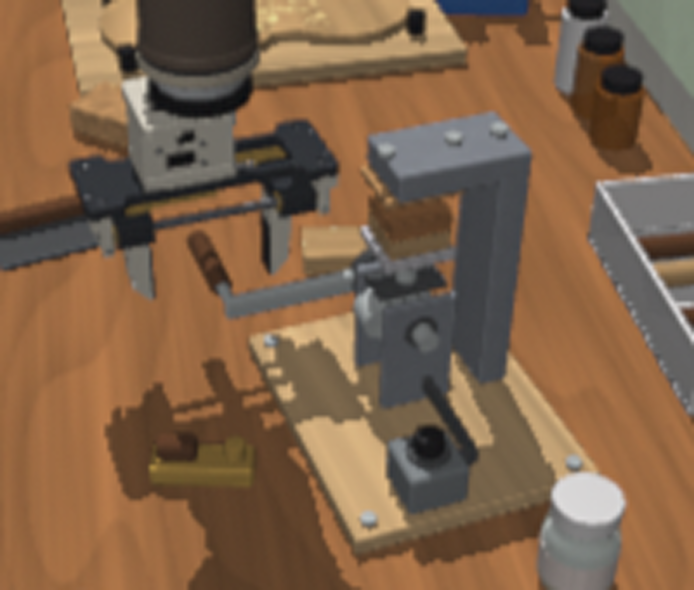

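The handle is centred between the fingers, with the tips about 19 mm below its axis as planned. Closing now.

Request:
play_rows --rows '[[[0, 0, 0], [0, 0, 0], -1], [[0, 0, 0], [0, 0, 0], -1], [[0, 0, 0], [0, 0, 0], -1], [[0, 0, 0], [0, 0, 0], -1], [[0, 0, 0], [0, 0, 0], -1], [[0, 0, 0], [0, 0, 0], -1], [[0, 0, 0], [0, 0, 0], -1], [[0, 0, 0], [0, 0, 0], -1], [[0, 0, 0], [0, 0, 0], -1], [[0, 0, 0], [0, 0, 0], -1]]' --newtons 35

```text
clock: 9.3
position: [0.4487, 0.0439, 0.0377]
ee_rot: [-3.129, -0.282, 0.004]
force: [0.5, 0.2, -0.1]
width: 0.188
```

```bash
python3 snap.py side s10 190 130 390 300;python3 - <<'E'
from go import *
np.set_printoptions(precision=4,suppress=True)
s=arm.observe();st();p0=s['position']
for t in range(0,91,10):
    r=np.radians(t); print(t,rel(p0+px*.12*(1-np.cos(r))+np.array([0,0,.12*np.sin(r)]))[0])
E
```

```text
scale 3.4705882352941178
9.35 [0.4488 0.0439 0.0377] [ 1.01 -1.11 -0.62] 0.188 q [ 0.19  0.43 -0.51  2.13  0.34  0.66 -0.38]
0 [0. 0. 0.]
10 [ 0.0035 -0.     -0.0417]
20 [ 0.0143 -0.0001 -0.0821]
30 [ 0.0319 -0.0001 -0.1201]
40 [ 0.0558 -0.0001 -0.1544]
50 [ 0.0853 -0.0001 -0.1841]
60 [ 0.1195 -0.0002 -0.2081]
70 [ 0.1574 -0.0002 -0.2259]
80 [ 0.1977 -0.0002 -0.2368]
90 [ 0.2394 -0.0002 -0.2406]
```

View pics/s10.png

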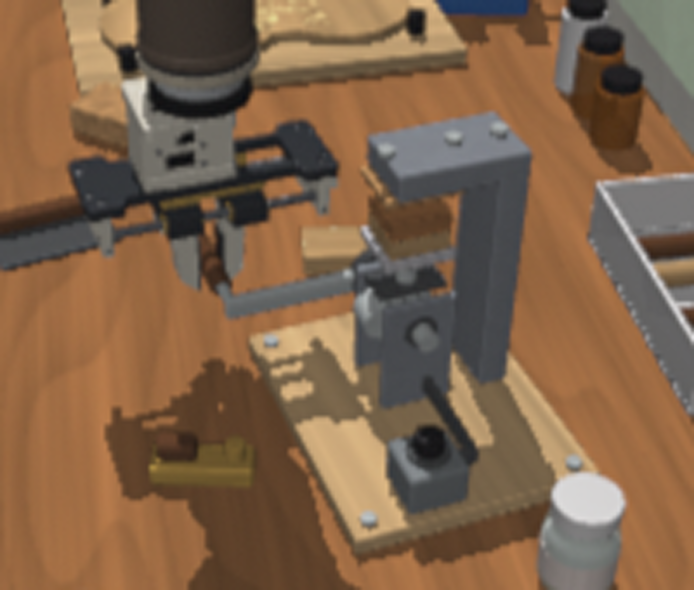

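It's gripped: the 17 mm opening matches the 18 mm handle. I'll lift along the arc to 50° first.

Request:
play_rows --rows '[[[0.001, 0, -0.021], [0, 0, 0], -1], [[0.0035, 0, -0.0417], [0, 0, 0], -1], [[0.008, 0, -0.062], [0, 0, 0], -1], [[0.0143, 0, -0.082], [0, 0, 0], -1], [[0.0225, 0, -0.1014], [0, 0, 0], -1], [[0.032, 0, -0.12], [0, 0, 0], -1], [[0.043, 0, -0.1377], [0, 0, 0], -1], [[0.0558, 0, -0.1544], [0, 0, 0], -1], [[0.07, 0, -0.1697], [0, 0, 0], -1], [[0.0853, 0, -0.184], [0, 0, 0], -1]]'

```text
clock: 10.35
position: [0.4904, 0.0517, 0.1297]
ee_rot: [-3.128, -0.282, 0.007]
force: [0.5, 2.2, -11.3]
width: 0.188
```

```bash
python3 snap.py side s11 190 130 390 300;python3 -c "
from go import *
st()"
```

```text
scale 3.4705882352941178
10.4 [0.4923 0.0521 0.1309] [-1.5   2.07 -3.12] 0.185 q [ 0.23  0.36 -0.56  1.93  0.24  0.91 -0.27]
```

View pics/s11.png

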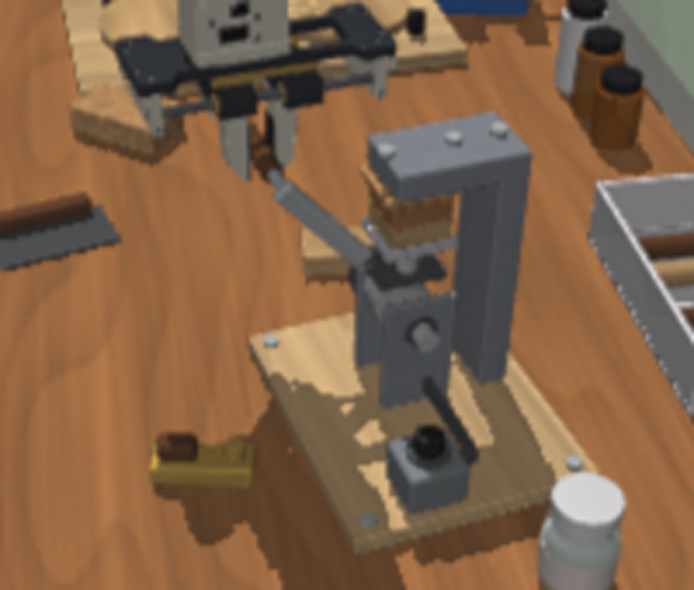

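The lever is up to about 50° with the handle at (265,155), still pinched. Now the second half of the arc.

Request:
play_rows --rows '[[[0.0165, 0, -0.0127], [0, 0, 0], -1], [[0.0342, 0, -0.024], [0, 0, 0], -1], [[0.0527, 0, -0.0336], [0, 0, 0], -1], [[0.0721, 0, -0.042], [0, 0, 0], -1], [[0.0919, 0, -0.048], [0, 0, 0], -1], [[0.1124, 0, -0.0527], [0, 0, 0], -1], [[0.133, 0, -0.0555], [0, 0, 0], -1], [[0.154, 0, -0.0566], [0, 0, 0], -1], [[0.154, 0, -0.0566], [0, 0, 0], -1], [[0.154, 0, -0.0566], [0, 0, 0], -1]]'

```text
clock: 11.4
position: [0.5666, 0.0663, 0.1579]
ee_rot: [-3.128, -0.283, 0.006]
force: [-5.1, 4.1, -2.9]
width: 0.187
```

```bash
python3 snap.py side s12 250 110 400 240;python3 snap.py top t12 200 100 400 250;python3 - <<'E'
from go import *
np.set_printoptions(precision=4,suppress=True)
st();s=arm.observe();d=s['position']-[.4488,.0439,.0377];print(d@px,d@py,d[2]);print(press(0,.104,.205))
E
```

```text
scale 4.538461538461538
scale 3.9
11.5 [0.5664 0.0662 0.1579] [-4.04  3.31 -3.21] 0.187 q [ 0.18  0.45 -0.54  1.72  0.26  1.05 -0.27]
0.11969558631082235 0.0009233677368389993 0.12020500844332442
[0.5669 0.0633 0.205 ]
```

View pics/s12.png

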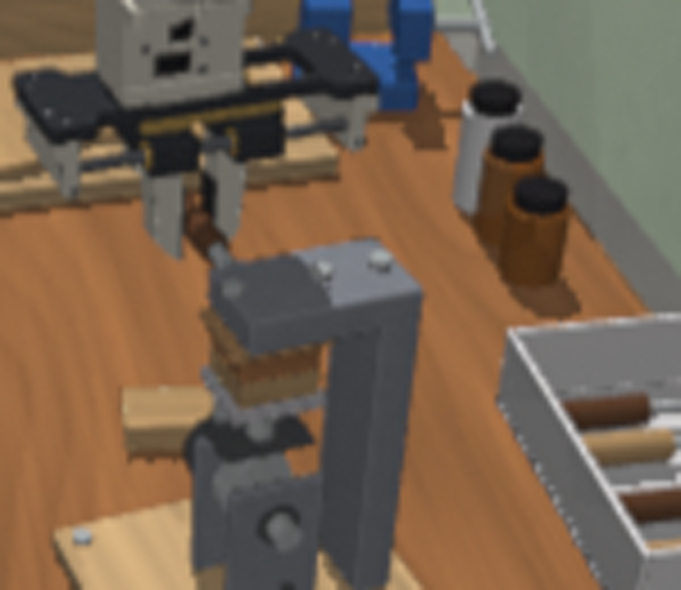

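View pics/t12.png

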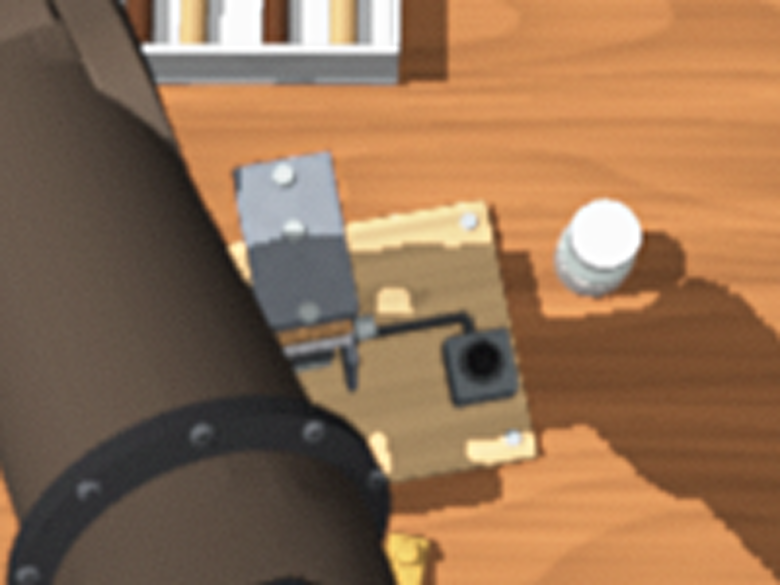

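Request:
play_rows --rows '[[[0, 0, 0], [0, 0, 0], -1], [[0, 0, 0], [0, 0, 0], -1], [[0, 0, 0], [0, 0, 0], -1], [[0, 0, 0], [0, 0, 0], -1], [[0, 0, 0], [0, 0, 0], -1]]'

```text
clock: 12.0
position: [0.5663, 0.0661, 0.1579]
ee_rot: [-3.128, -0.283, 0.006]
force: [-4.8, 4.5, -3.7]
width: 0.184
```

```bash
python3 - <<'E'
from go import *
from h import *
np.set_printoptions(precision=4,suppress=True)
st();s=arm.observe();d=s['position']-[.4488,.0439,.0377];print(d@px,d@py,d[2])
z=load('s12');z0=load('s10')
for th in(80,90,100):
    r=np.radians(th);q=w2px(z,press(-.12*np.cos(r),.069,.085+.12*np.sin(r)));print(th,(q-[250,110])*4.538)
for n in('s12','side0'):
    z=load(n);C=cloud(z);print(n)
    # bystander check: thumb plane + jar pixels
a=load('side0')['p'].astype(int);b=load('s11')['p'].astype(int)
E
```

```text
12.0 [0.5663 0.0661 0.1579] [-4.82  4.54 -3.74] 0.184 q [ 0.18  0.45 -0.54  1.72  0.26  1.05 -0.27]
0.11957512234008844 0.000875548970328438 0.12021775470160777
80 [178.5011 260.3625]
90 [213.4361 251.1462]
100 [247.7759 247.6744]
s12
side0
```

The handle's inner end shows at about (218,248) in the picture. The model predicts (213,251) for 90°, and 80° or 100° would each be about 35 px away, so the lever stands upright. Handing in.

```bash
python3 -c "
from cell import arm
print(arm.sign_off())"
```

```text
the job is handed in; nothing more can be done
None
```

The job is handed in at about 12 s: the release was checked first, and the lever now stands straight up, still held by its wooden handle.

- **Release:** I pressed the button down to its stop. The pictures then showed the lever dropped and, after I lifted off, the button back up.
- **Lift:** I took the handle with a 35 N grip and lifted it along its arc. The handle moved 119.6 mm across and 120.2 mm up, which puts the lever at about 90°. The side picture agrees to within a couple of degrees.
- **Final hold:** The pose, grip (17 mm opening) and force on the tool (about 7.5 N) were steady over the last half second.

**Checks that disagreed or were not made:**
- **Fingertip height:** The real fingertips were about 36 mm higher than the reported position and the stated 8 mm offset implied. I went by the camera and the touch on the button instead.
- **Press force:** Force at the button's stop rose to about 36 N, more than pressing it needed. That was the closed fingertips, against a 40 N limit that applies to the arm and the gripper's body.
- **Bystanders:** The thumb plane, spare blank and jar looked unmoved in the later pictures. I made no separate measurement of any bystander.
- **Platen:** I did not measure its lift directly.

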